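# Clamp a terminal-box cover rim-down in the vacuum jig

### The job

Turn the blue terminal-box cover over and seat it rim-down, fully home and flat, in the pocket of the aluminium bed so that its flat top can be sanded. Then clamp it with the hand vacuum pump: push the lever all the way down and let it all the way back up, three times. Leave the cover in its pocket and don't knock the other things on the bench about.

Things in the scene. Friction and masses are not known exactly. Their poses are not given: they have to be found in the camera images.
- cover: Loose shell 104 (x) x 60 (y) x 46 mm, 0.22 kg, walls 5 mm: blue outside, bare aluminium inside; one side closed by a flat crown (grey panel, two dark screw heads), the opposite side, the rim, open. Origin: centre of the crown's outer face; z points from crown to rim. Starts on its crown, z up; must end z down. Outer faces flat: it stands steadily on a 60 x 46 end. Either way round is alike.
- cover_rim (a point): Centre of the rim plane of the cover, 46 mm from cover along its z.
- jig: Fixed plywood board 240 (x) x 350 (y, from -100 to +250) x 12 mm with the bed and pump. Origin on the bench under the pocket's centre; y along the pocket's length. Bed: aluminium block 120 (x) x 170 (y) mm, its top 37 mm above the bench. Pump: red barrel and lever at y = 200 mm; between, a copper pipe (x 45) and a gauge (x 90, y 125), both under 30 mm high.
- pocket (a point): Centre of the floor of the pocket in the bed, 28 mm above the bench. The pocket is 63 (jig's x) x 107 (jig's y) mm and 9 mm deep with a 3 mm chamfer at its mouth; it takes the rim of the cover, either way round, the other 37 mm of the cover stand above the bed.
- pump_pivot (a point): Pivot of the pump lever, 105 mm above the bench, 98 mm along the jig's x and 200 mm along its y. The lever swings up and down about the jig's y axis and reaches from here towards the jig's -x.
- pump_handle (a point): Centre of the upper face of the lever's black handle (85 long x 32 wide x 18 mm thick), 170 mm from the pivot; moves with the lever. Push down on it here; about 164 mm above the bench at rest, 70 mm with the lever fully down.
- pump_lever (a joint): Angle of the pump lever: 0 at rest (sloping up 0.3 rad towards the handle), 0.6 rad at the bottom stop. A spring returns it; it takes about 5 N at the top to 12 N at the bottom.
- screw_jar: Loose bystander: glass jar with yellow lid, 60 mm across, 85 high; origin under its base.
- glue_bottle: Loose bystander: white glue bottle, 56 mm across, 150 high; origin under its base.
- oil_can: Loose bystander: can with a green label, 60 mm across, 110 high; origin under its base.
- offcut: Loose bystander: pine offcut 50 x 160 x 38 mm; origin at the centre of its underside.
- screwdriver: Loose bystander: red-handled screwdriver lying along its x, about 200 mm long.
- sanding_block: Loose bystander: cork sanding block with wooden grip, 120 x 65 x 46 mm; origin at the centre of its underside.
Mind the look-alikes: they are no part of the job. What is shaped like the cover but orange or red is not meant.

How it is judged:
On the way, in this order (a step that is already met when the one before it is completed fails the run):
1. the cover is seated rim-down in the pocket, let go of (angle between cover's own z axis and vertical above 3.06 rad and z of cover_rim in the frame of pocket between -0.004 and 0.004 m and horizontal distance between cover_rim and pocket below 0.006 m and angle between the x axis of cover and the y axis of jig, either way round below 0.08 rad and contact force between the fingers and cover below 0.2 N), for 0.2 s.
2. first stroke: the pump lever is pushed down (over 0.5 of 0.6 rad) with the cover still seated (angle between cover's own z axis and vertical above 3.06 rad and z of cover_rim in the frame of pocket between -0.004 and 0.004 m and horizontal distance between cover_rim and pocket below 0.006 m and angle between the x axis of cover and the y axis of jig, either way round below 0.08 rad and value of joint pump_lever above 0.5 rad), for 0.02 s.
3. first stroke: the lever is let back up (under 0.1 rad) (angle between cover's own z axis and vertical above 3.06 rad and z of cover_rim in the frame of pocket between -0.004 and 0.004 m and horizontal distance between cover_rim and pocket below 0.006 m and angle between the x axis of cover and the y axis of jig, either way round below 0.08 rad and value of joint pump_lever below 0.1 rad), for 0.02 s.
4. second stroke: the pump lever is pushed down (over 0.5 of 0.6 rad) with the cover still seated (all of step 2), for 0.02 s.
5. second stroke: the lever is let back up (under 0.1 rad) (all of step 3), for 0.02 s.
6. third stroke: the pump lever is pushed down (over 0.5 of 0.6 rad) with the cover still seated (all of step 4), for 0.02 s.
7. third stroke: the lever is let back up (under 0.1 rad) (all of step 5), for 0.02 s.
At the end, for the whole second after the job is handed in: The cover lies at rest rim-down in the pocket: upside down from its start within 0.08 rad, its rim within 4 mm of the pocket floor in height and 6 mm of its centre sideways, its long side along the pocket within 0.08 rad; the pump lever is back up (under 0.1 rad) after three strokes (all of step 7 and linear speed of cover below 0.01 m/s); the robot touches nothing.
It fails at once if any of the other loose things (jar, bottle, can, offcut, screwdriver, sanding block) is knocked more than 50 mm from its place (distance of any of screw_jar, glue_bottle, oil_can, offcut, screwdriver, sanding_block from where it was at the start of the episode above 0.05 m).
It also fails if it takes over 72 s, if anything falls off the work surface, if the arm or the gripper's body presses on something with over 40 N, if the wrist force passes 120 N, or if a joint passes its speed limit or range.

### The arm

A 6-joint arm with a two-finger parallel gripper is mounted at the origin on the work surface. World frame = base frame: x ahead of the robot, y to its left, z up, the work surface at z = 0. Lengths are in m, angles in rad, forces in N, time in s.
With the tool pointing down it reaches from about 0.4 to 0.825 m from the base axis. Payload 7 kg.
Tool frame: the origin (TCP) lies at the very end of the fingers, on their centre line; the grasp point (between the pads) lies 19 mm behind it (arm.grasp_offset is the distance from the TCP to the grasp point, in m); z points along the fingers, y is the line along which they close (so a half turn about z gives the same grasp; the last joint's range is limited). The gripper opens to 88 mm and grips with 3 to 60 N. Pads are 19 mm wide; open, the fingers measure 130 mm over their backs; the gripper's body (78 mm by 193 mm) begins 47 mm behind the grasp point.
Start: joints at [1.633, 0.359, 0.012, 0, -1.224, -0.288], TCP at [0.151, 0.658, 0.227] pointing down, gripper open.
Joint ranges: [-3.07, 3.07], [-1.43, 2.12], [-1.02, 1.25], [-3.03, 1.67], [-3.05, -0], [-3.03, 3.03]. Speed limits (rad/s): [2.39, 2.39, 3.01, 3.14, 3.14, 3.14].

### API

Orientations are given as [roll, pitch, yaw] about the fixed x, y, z axes, in that order (R = Rz(yaw) Ry(pitch) Rx(roll)).
In Python, from station import get_state, cams, arm, nets gives the robot as it stands.
- The arm moves only by the shell command python3 -m creep 'ROWS' [FORCE]. ROWS is a JSON object of lists of equal length, an entry for each row: "translation": the shift along the world's x, y, z in mm, a list of three; "spin": the turn about the world's z in rad; "gripper": the opening, from 0 (shut) to 1 (fully open). In form: {"translation": [[dx, dy, dz], ...], "spin": [spin, ...], "gripper": [gripper, ...]}. A call has 1 to 8 rows; each row shifts and turns the commanded pose from where the row before left it; what a row does not reach is not made up. A row lasts 1/10 s, in which the tool goes at most 50 mm and 8.59 degrees, less where a joint would pass 70% of its speed; a pose out of reach is approached as far as the arm can. A call is refused whole if a number of a shift passes 50 or a number of a turn 0.15, either way. A call with a gripper value outside its range is refused whole. The fingers move at their own pace and stop on an object; FORCE is the grip in N (left out, the last holds). Time passes only in rows, so rows that do not move let the fingers close. It gives the time, the measured TCP pose, the force, the opening and the grip force at its end, in the units of the state.
- get_state(): the state, without advancing time (a new reading comes with each control period).
- cams.grab_frame(name): name is "side" or "top"; returns a dict with "img" (384x512x3 uint8, red, green, blue), "mtx" (3x3 intrinsics, pixels), "R" (3x3) and "t" (3): a world point X has camera coordinates R X + t. Camera axes: x right, y down, z forward; pixel columns grow to the right and rows downward; lengths in m; the calibration is good to about 2 mm. A picture is of the moment at which its call begins. There is no depth.
- arm.job_done(): hands the job in; it is judged then, once.
Trained networks look in the newest picture that a camera, given by its name, has taken for a name from the list of things; names that differ only in an ending like _2 or _b are one class to them, and where a whole thing is asked for, a point or a joint stands for the part that bears it (a point fixed in the world has none). Each returns a list of dicts, best first, with "confidence" (0 to 1); they miss things now and then, are a little off and sometimes report something else, mostly with a low value. They report only what shows in the picture. A call takes as long as a camera call. They do not tell look-alikes from the thing itself.
- nets.search_frame(camera, label): "centre" ([x, y, z] in m, in world coordinates, good to about 4 mm: the middle of the surface that is visible of it).
- nets.pinpoint(camera, label): "centre" ([x, y, z] in m, in world coordinates, good to about 4 mm: a listed point, or the origin of a listed thing).
The state is a dict: "t": time; "q": joint angles; "qd": joint speeds; "joint_efforts": joint torques, N m; "eef_pos": TCP position; "ee_rot": TCP orientation; "force": force on the tool from outside, world axes, zero at the start; "moment": the same for the moment, N m; "width": finger opening in m; "gripper_force": force on a finger pad.
Only numpy, scipy, OpenCV 4.12 (cv2) and the standard library are available. Lean on these libraries where they do the work, as an engineer would, in place of code of your own. Each camera call takes 0.05 s, during which the arm holds its last target. There are 200 camera calls.

## Working session

There is one attempt and no reset: what is moved stays moved. The work goes in short steps, Python scripts to look and compute and a shell command to move; the robot and the scene stay as the last step left them, time stands still between calls to the robot, and variables do not carry over. Pictures are saved under pics/ and viewed, at most 12 in all, crops included, and the job is handed in when it is done.

```bash
mkdir -p pics; ls
cat > h.py <<'E'
import numpy as np, cv2
from station import get_state, cams, arm, nets
def proj(f,X):
    c=f["R"]@np.array(X,float)+f["t"]; p=f["mtx"]@c; return (p[:2]/p[2]).round(1)
def ray(f,u,v,z):
    d=f["R"].T@np.linalg.solve(f["mtx"],[u,v,1.]); o=-f["R"].T@f["t"]; return o+d*(z-o[2])/d[2]
def save(f,n,box=None,s=1):
    im=f["img"][:,:,::-1]
    if box: a,b,c,d=box; im=im[b:d,a:c]
    cv2.imwrite("pics/"+n,cv2.resize(im,None,fx=s,fy=s,interpolation=cv2.INTER_CUBIC))
E
python3 - <<'E'
from h import *
for c in("top","side"):
    f=cams.grab_frame(c); save(f,c+"0.png",None,1.5)
    print(c,"cam at",-f["R"].T@f["t"])
    for l in("cover","cover_rim","jig","pocket","pump_pivot","pump_handle","screw_jar","glue_bottle","oil_can","offcut","screwdriver","sanding_block"):
        for r in nets.pinpoint(c,l)[:4]:print(l,round(r["confidence"],2),np.round(r["centre"],3),proj(f,r["centre"]))
E
```

```text
pics
top cam at [ 0.27209179 -0.11776593  1.14092088]
cover 0.93 [ 0.379 -0.584 -0.   ] [411.3 221.8]
cover 0.88 [ 0.331 -0.145 -0.   ] [269.5 234.6]
cover 0.66 [ 0.463 -0.247  0.001] [302.3 193. ]
cover 0.58 [ 0.171 -0.308 -0.001] [322.9 289. ]
cover_rim 0.84 [ 0.332 -0.14   0.043] [268.1 233.5]
cover_rim 0.7 [ 0.181 -0.304  0.044] [323.9 286.9]
cover_rim 0.6 [ 0.383 -0.582  0.047] [416.8 219.1]
cover_rim 0.57 [ 0.453 -0.247  0.046] [304.3 193.7]
jig 0.84 [0.593 0.07  0.002] [203.8 151.1]
pocket 0.73 [0.594 0.069 0.027] [203.  148.6]
pocket 0.63 [ 0.505 -0.447  0.002] [365.9 181.1]
pump_pivot 0.7 [0.686 0.264 0.104] [135.1 110.8]
pump_handle 0.64 [0.531 0.27  0.163] [121.3 155.6]
screw_jar 0.63 [ 0.722 -0.255  0.001] [304.7 114.9]
glue_bottle 0.67 [ 0.758 -0.131  0.003] [267.1 103.8]
oil_can 0.62 [ 0.683 -0.372  0.   ] [340.8 127.1]
offcut 0.72 [ 0.5   -0.448  0.002] [366.3 182.6]
screwdriver 0.89 [ 0.32   0.325 -0.002] [118.1 235. ]
screwdriver 0.4 [ 0.463 -0.245  0.004] [301.9 192.7]
sanding_block 0.89 [ 0.338 -0.402  0.003] [353.1 234. ]
sanding_block 0.57 [0.688 0.268 0.099] [13
[... 414 characters left out ...]
ver_rim 0.81 [ 0.331 -0.142  0.046] [228.2 228.2]
cover_rim 0.77 [ 0.383 -0.58   0.045] [360.7 296.5]
jig 0.84 [ 0.592  0.067 -0.   ] [242.9 178.8]
jig 0.63 [ 0.458 -0.249 -0.001] [282.6 236. ]
pocket 0.67 [ 0.464 -0.248  0.046] [283.8 223.3]
pocket 0.59 [0.594 0.07  0.032] [242.2 170.9]
pump_handle 0.59 [0.526 0.265 0.167] [190.4 127.1]
screw_jar 0.59 [ 0.722 -0.258  0.003] [336.4 199.3]
glue_bottle 0.94 [ 0.757 -0.128  0.004] [312.9 180.2]
oil_can 0.96 [ 0.685 -0.372  0.006] [358.4 218.1]
offcut 0.56 [ 0.501 -0.45  -0.001] [344.2 260.6]
offcut 0.35 [ 0.756 -0.13   0.002] [313. 181.]
screwdriver 0.46 [ 0.322  0.326 -0.001] [141.  181.6]
sanding_block 0.6 [ 0.333 -0.402  0.001] [293.5 282.6]
```

View pics/top0.png

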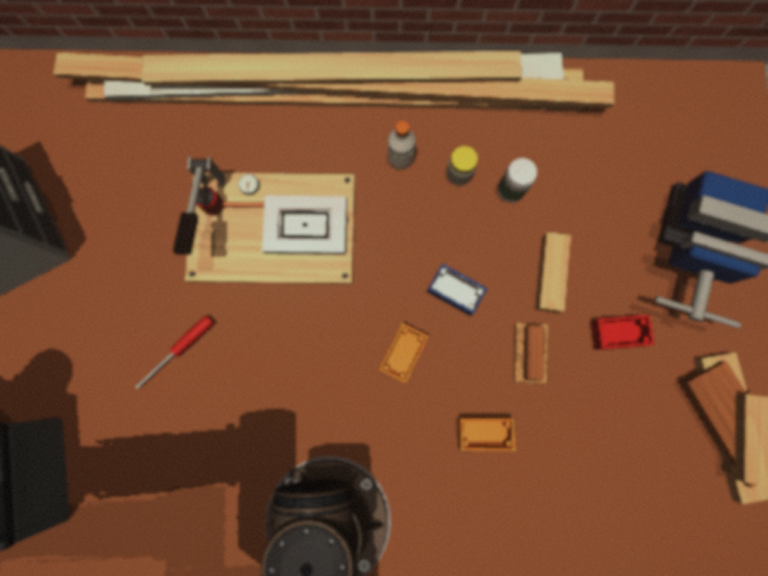

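View pics/side0.png

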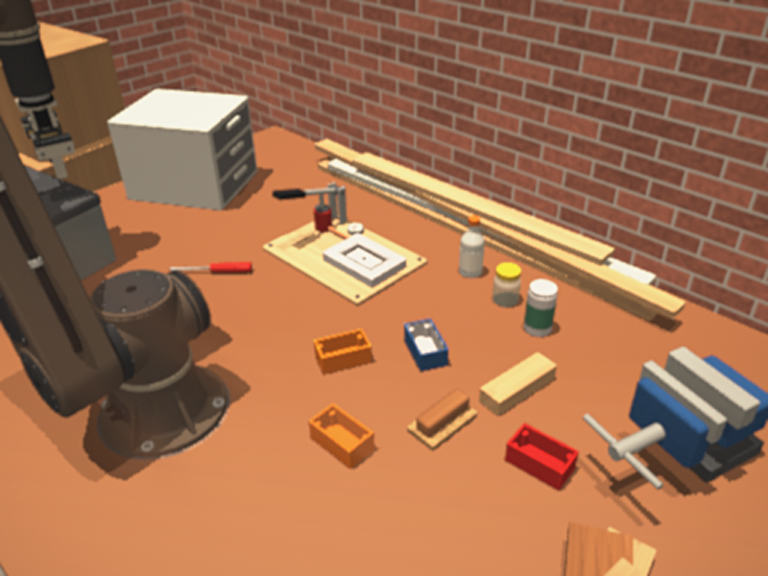

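```bash
cat >> h.py <<'E'
from scipy.optimize import minimize
def corners(x,y,yaw,L,W,z0,z1):
    c,s=np.cos(yaw),np.sin(yaw)
    return [[x+c*a-s*b,y+s*a+c*b,z] for a in(-L/2,L/2) for b in(-W/2,W/2) for z in(z0,z1)]
def gmask(f):
    im=cv2.GaussianBlur(f["img"],(3,3),0).astype(float); return (im[:,:,2]>0.6*im[:,:,0]).astype(np.uint8)
def comp(m,uv):
    n,l,st,ce=cv2.connectedComponentsWithStats(m); k=1+np.argmin(np.hypot(*(ce[1:]-uv).T)+1e3*(st[1:,4]<80)); 
    o=(l==k).astype(np.uint8); cs,_=cv2.findContours(o,cv2.RETR_EXTERNAL,cv2.CHAIN_APPROX_NONE); return cv2.drawContours(o,cs,-1,1,-1)
def fit(fs,ms,p0,L,W,z0,z1):
    def cost(p):
        e=0
        for f,m in zip(fs,ms):
            h=cv2.convexHull(np.array([proj(f,X) for X in corners(*p,L,W,z0,z1)],np.float32))
            b=np.zeros((m.shape[0]*4,m.shape[1]*4),np.uint8); cv2.fillConvexPoly(b,np.round((h+.5)*4).astype(np.int32),1)
            M=cv2.resize(m,None,fx=4,fy=4,interpolation=cv2.INTER_NEAREST); e+=(b^M).sum()/M.sum()
        return e
    best=min((minimize(cost,[p0[0],p0[1],y],method="Nelder-Mead",options=dict(initial_simplex=[[p0[0],p0[1],y],[p0[0]+.01,p0[1],y],[p0[0],p0[1]+.01,y],[p0[0],p0[1],y+.3]],xatol=1e-4,fatol=1e-4)) for y in p0[2]),key=lambda r:r.fun)
    return best.x.round(4),round(best.fun,3)
E
python3 - <<'E'
from h import *
ft=cams.grab_frame("top"); fs=cams.grab_frame("side")
save(ft,"crop1.png",(240,130,430,310),4)
X=[.461,-.248,.025]; F=[ft,fs]; M=[comp(gmask(f),proj(f,X)) for f in F]
print([m.sum() for m in M])
for a in([0],[1],[0,1]):print("cover",a,fit([F[i] for i in a],[M[i] for i in a],(.461,-.248,[.8,1.6,2.4]),.104,.060,0,.046))
X=[.594,.069,.03]; M=[comp(gmask(f),proj(f,X)) for f in F]; print([m.sum() for m in M])
for a in([0],[1],[0,1]):print("bed",a,fit([F[i] for i in a],[M[i] for i in a],(.594,.069,[1.2,1.57,1.9]),.170,.120,.012,.037))
s=get_state();print(s["eef_pos"],s["ee_rot"],s["t"])
E
```

```text
[np.uint64(776), np.uint64(770)]
cover [0] (array([ 0.4608, -0.2495,  1.0636]), np.float64(0.045))
cover [1] (array([ 0.4647, -0.2456,  1.0689]), np.float64(0.041))
cover [0, 1] (array([ 0.4619, -0.2488,  1.0692]), np.float64(0.123))
[np.uint64(2610), np.uint64(2446)]
bed [0] (array([0.5917, 0.0697, 1.586 ]), np.float64(0.166))
bed [1] (array([0.5547, 0.0801, 1.779 ]), np.float64(0.497))
bed [0, 1] (array([0.5884, 0.0723, 1.5777]), np.float64(0.683))
[0.15114139 0.65782781 0.2265632 ] [ 3.14157138e+00 -3.82802513e-06 -2.25806942e-01] 1.4
```

View pics/crop1.png

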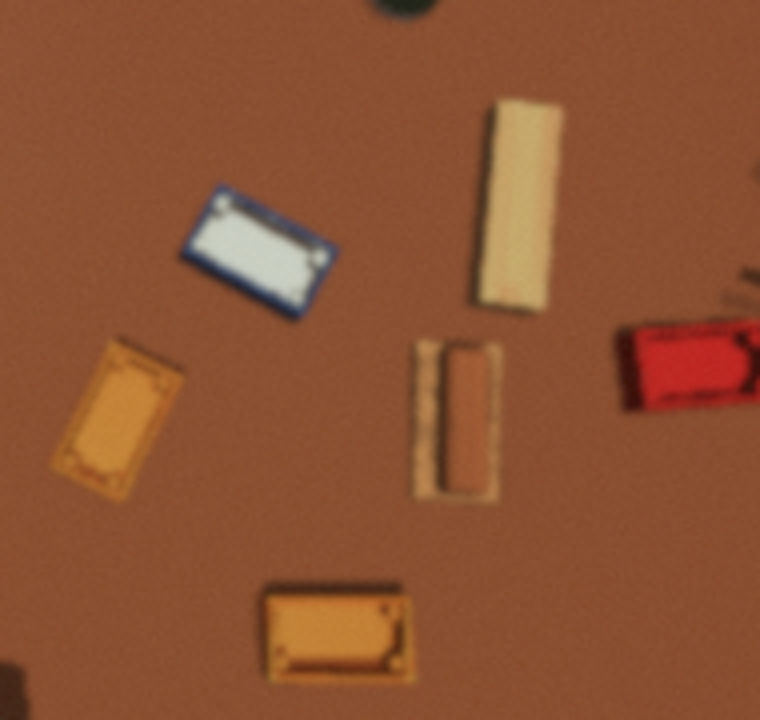

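Image reading: the blue shell with the aluminium inside sits at top-picture pixel (305,192). Possible confusions are orange (270,235), orange (325,289), red (417,221) and the blue vise (480,150). I'm choosing the blue shell.

```bash
python3 -m creep '{"translation":[[36,-24,6],[36,-24,6],[36,-24,6],[36,-24,6],[36,-24,6],[30,-32,0],[30,-32,0],[30,-32,0]],"spin":[-0.142,-0.142,-0.142,-0.142,-0.142,-0.142,-0.142,-0.142],"gripper":[1,1,1,1,1,1,1,1]}' >/dev/null
python3 -m creep '{"translation":[[30,-32,0],[30,-32,0],[16,-40,0],[16,-40,0],[16,-40,0],[16,-40,0],[16,-40,0],[2,-40,0]],"spin":[-0.142,-0.142,-0.142,-0.142,-0.142,0,0,0],"gripper":[1,1,1,1,1,1,1,1]}'
python3 -m creep '{"translation":[[2,-40,0],[2,-40,0],[2,-40,0],[2,-40,0],[-12,-40,0],[-12,-40,0],[-12,-40,0],[-12,-40,0]],"spin":[0,0,0,0,0,0,0,0],"gripper":[1,1,1,1,1,1,1,1]}'>/dev/null
python3 -m creep '{"translation":[[-25,-32,-20],[-25,-32,-20],[-25,-32,-20],[0,0,-20],[0,0,0]],"spin":[0,0,0,0,0],"gripper":[1,1,1,1,1]}'
```

```text
t: 3.0
eef_pos: [0.5642, 0.1361, 0.2564]
ee_rot: [-3.141, -0.0, -2.072]
force: [1.4, -0.1, -0.1]
width: 0.0876
gripper_force: 0.0
t: 4.3
eef_pos: [0.4459, -0.2785, 0.1744]
ee_rot: [3.138, -0.001, -2.074]
force: [0.7, 0.4, 0.2]
width: 0.0875
gripper_force: 0.0
```

```bash
python3 -m creep '{"translation":[[1,2,-35],[0,0,-35],[0,0,-35],[0,0,-35],[0,0,-25],[0,0,-4],[0,0,0]],"spin":[0,0,0,0,0,0,0],"gripper":[1,1,1,1,1,1,1]}'
python3 -m creep '{"translation":[[0,0,0],[0,0,0],[0,0,0],[0,0,0],[0,0,0],[0,0,0]],"spin":[0,0,0,0,0,0],"gripper":[0.5,0.5,0.5,0.5,0.5,0.5]}' 8
```

```text
t: 5.0
eef_pos: [0.45, -0.2759, 0.008]
ee_rot: [3.141, -0.0, -2.07]
force: [0.6, -0.3, 0.1]
width: 0.0878
gripper_force: 0.0
t: 5.6
eef_pos: [0.449, -0.2762, 0.0083]
ee_rot: [-3.141, -0.0, -2.072]
force: [-2.9, 1.7, 7.3]
width: 0.0603
gripper_force: 8.0
```

```bash
python3 -m creep '{"translation":[[0,0,0],[0,0,-4],[0,0,0],[0,0,0],[0,0,0],[0,0,0],[0,0,0]],"spin":[0,0,0,0,0,0,0],"gripper":[0.75,0.75,0.75,0.5,0.5,0.5,0.5]}' 6
python3 - <<'E'
import numpy as np
g,h=83,23
def arc(g,h,c,t0,t1,n):
    t=np.linspace(t0,t1,n+1); return np.c_[c+g*np.cos(t)-h*np.sin(t), g*np.sin(t)+h*np.cos(t)]
a=np.array([.483,.876])
p=np.vstack([arc(g,h,0,0,np.pi/2,12), arc(g,h,0,0,1,1)[:0]])
# phase 2: about edge (-46,0), vector (46-h, g) rotates
q=arc(46-h,g,-46,0,np.pi/2,12); 
for P in(p,q):
    print(P.round(0).tolist()[::4]); d=np.diff(P,axis=0); print([[round(-x*a[0]*1,1),round(-x*a[1],1),round(z,1)] for x,z in d])
E
```

```text
t: 6.3
eef_pos: [0.449, -0.2761, 0.0034]
ee_rot: [3.141, -0.0, -2.072]
force: [-0.3, -0.6, -2.3]
width: 0.0602
gripper_force: 5.9
[[83.0, 23.0], [60.0, 61.0], [22.0, 83.0], [-23.0, 83.0]]
[[np.float64(1.8), np.float64(3.3), np.float64(10.6)], [np.float64(2.4), np.float64(4.4), np.float64(10.1)], [np.float64(3.1), np.float64(5.6), np.float64(9.3)], [np.float64(3.6), np.float64(6.6), np.float64(8.4)], [np.float64(4.1), np.float64(7.5), np.float64(7.4)], [np.float64(4.6), np.float64(8.3), np.float64(6.2)], [np.float64(4.9), np.float64(8.9), np.float64(4.9)], [np.float64(5.2), np.float64(9.4), np.float64(3.5)], [np.float64(5.3), np.float64(9.7), np.float64(2.1)], [np.float64(5.4), np.float64(9.9), np.float64(0.6)], [np.float64(5.4), np.float64(9.8), np.float64(-0.8)], [np.float64(5.3), np.float64(9.7), np.float64(-2.3)]]
[[-23.0, 83.0], [-68.0, 83.0], [-106.0, 61.0], [-129.0, 23.0]]
[[np.float64(5.3), np.float64(9.7), np.float64(2.3)], [np.float64(5.4), np.float64(9.8), np.float64(0.8)], [np.float64(5.4), np.float64(9.9), np.float64(-0.6)], [np.float64(5.3), np.float64(9.7), np.float64(-2.1)], [np.float64(5.2), np.float64(9.4), np.float64(-3.5)], [np.float64(4.9), np.float64(8.9), np.float64(-4.9)], [np.float64(4.6), np.float64(8.3), np.float64(-6.2)], [np.float64(4.1), np.float64(7.5), np.float64(-7.4)], [np.float64(3.6), np.float64(6.6), np.float64(-8.4)], [np.float64(3.1), np.float64(5.6), np.float64(-9.3)], [np.float64(2.4), np.float64(4.4), np.float64(-10.1)], [np.float64(1.8), np.float64(3.3), np.float64(-10.6)]]
```

```bash
python3 -m creep '{"translation":[[1.8,3.3,10.6],[2.4,4.4,10.1],[3.1,5.6,9.3],[3.6,6.6,8.4],[4.1,7.5,7.4],[4.6,8.3,6.2]],"spin":[0,0,0,0,0,0],"gripper":[0.5,0.5,0.5,0.5,0.5,0.5]}' 6
python3 -m creep '{"translation":[[4.9,8.9,4.9],[5.2,9.4,3.5],[5.3,9.7,2.1],[5.4,9.9,0.6],[5.4,9.8,-0.8],[5.3,9.7,-2.3],[0,0,0],[0,0,0]],"spin":[0,0,0,0,0,0,0,0],"gripper":[0.5,0.5,0.5,0.5,0.5,0.5,0.5,0.5]}'
python3 - <<'E'
from h import *
f=cams.grab_frame("side"); save(f,"s2.png",(200,130,360,250),5)
E
```

```text
t: 6.9
eef_pos: [0.4693, -0.2397, 0.0565]
ee_rot: [-3.141, 0.0, -2.072]
force: [-0.0, -0.7, -1.7]
width: 0.06
gripper_force: 6.0
t: 7.7
eef_pos: [0.5001, -0.1827, 0.0631]
ee_rot: [3.141, -0.0, -2.071]
force: [-0.3, 0.3, -2.5]
width: 0.0601
gripper_force: 6.0
```

View pics/s2.png

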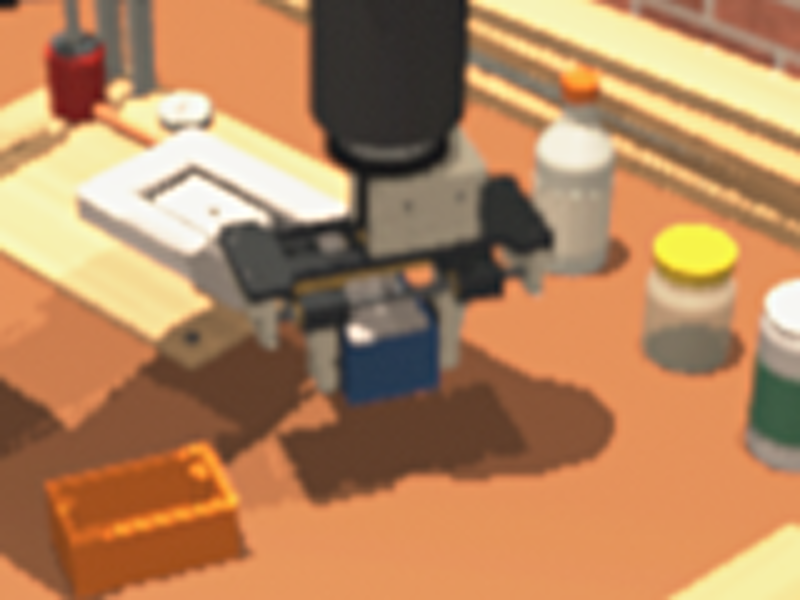

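The picture shows the cover still level, held rigidly between the fingers at crop (390,350), so it did not pivot. I'll loosen the grip so it can swing.

```bash
python3 -m creep '{"translation":[[0,0,0],[0,0,0],[0,0,0],[0,0,0],[0,0,0]],"spin":[0,0,0,0,0],"gripper":[0.5,0.5,0.5,0.5,0.5]}' 3
python3 - <<'E'
from h import *
f=cams.grab_frame("side"); save(f,"s3.png",(230,160,320,230),5)
E
```

```text
t: 8.25
eef_pos: [0.5002, -0.1832, 0.0637]
ee_rot: [-3.141, -0.0, -2.072]
force: [-1.2, -1.5, 0.0]
width: 0.0603
gripper_force: 3.0
```

View pics/s3.png

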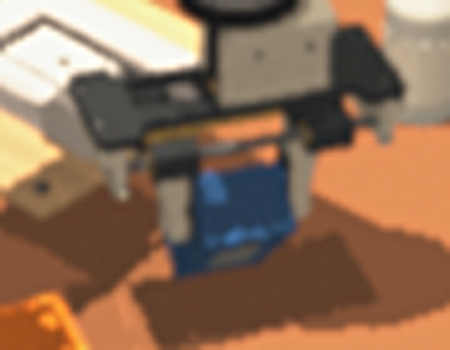

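The cover swung: the near end face is at crop (245,200) and the crown is coming into view at (235,255). I'll work out the tilt from the silhouette.

```bash
cat >> h.py <<'E'
A=np.array([.483,.876]); 
def tilt(pad,g,h,th,a=A):
    # corners of cover: u from far end (0..104, far end forward along +a), z 0 crown..46 rim, rotated th about pads, far end down
    n=np.array([-a[1],a[0]]); out=[]
    for u in(0,104):
        for z in(0,46):
            for w in(-30,30):
                du,dz=u-g,z-h; U=du*np.cos(th)-dz*np.sin(th); Z=du*np.sin(th)+dz*np.cos(th)
                out.append([*(pad[:2]-a*U/1e3+n*w/1e3),pad[2]+Z/1e3])
    return np.array(out)
def bluemask(f):
    im=cv2.GaussianBlur(f["img"],(3,3),0).astype(float); return (im[:,:,2]>1.15*im[:,:,0]).astype(np.uint8)
E
python3 - <<'E'
from h import *
f=cams.grab_frame("side"); s=get_state(); pad=np.array(s["eef_pos"])+[0,0,.019]
m=bluemask(f); m[:, :230]=0; m[:,320:]=0; m[:160]=0; m[235:]=0
ys,xs=np.nonzero(m); print("mask",xs.min(),xs.max(),ys.min(),ys.max(),m.sum(),s["eef_pos"])
for th in np.radians([15,30,45,60,75,90]):
  for dz in(0,-10,-20):
    c=tilt(pad+[0,0,dz/1e3],83,23,th); h=np.array([proj(f,x) for x in c],np.float32)
    b=np.zeros(m.shape,np.uint8); cv2.fillConvexPoly(b,cv2.convexHull(h).round().astype(np.int32),1)
    print(round(np.degrees(th)),dz,"minz",c[:,2].min().round(3),"bbox",h.min(0),h.max(0),"iou",round((b&m).sum()/(b|m).sum(),2))
E
```

```text
mask 265 288 193 214 329 [ 0.50021763 -0.18317423  0.06366263]
15 0 minz 0.039 bbox [259.2 182.9] [288.1 210.6] iou 0.44
15 -10 minz 0.029 bbox [259.3 185.4] [288.  213.1] iou 0.46
15 -20 minz 0.019 bbox [259.3 187.9] [287.9 215.6] iou 0.47
30 0 minz 0.021 bbox [259.5 188.9] [288.6 209.4] iou 0.5
30 -10 minz 0.011 bbox [259.6 191.4] [288.5 211.9] iou 0.6
30 -20 minz 0.001 bbox [259.6 193.8] [288.4 214.4] iou 0.61
45 0 minz 0.008 bbox [260.3 189.6] [288.8 212.2] iou 0.59
45 -10 minz -0.002 bbox [260.4 192.2] [288.7 214.6] iou 0.66
45 -20 minz -0.012 bbox [260.4 194.8] [288.6 217. ] iou 0.55
60 0 minz -0.001 bbox [261.6 188.6] [288.8 218.1] iou 0.52
60 -10 minz -0.011 bbox [261.6 191.2] [288.7 220.4] iou 0.53
60 -20 minz -0.021 bbox [261.6 193.8] [288.6 222.8] iou 0.48
75 0 minz -0.003 bbox [263.2 188.2] [288.5 222.9] iou 0.45
75 -10 minz -0.013 bbox [263.2 190.8] [288.5 225.3] iou 0.45
75 -20 minz -0.023 bbox [263.2 193.3] [288.4 227.6] iou 0.43
90 0 minz -0.0 bbox [265.  188.5] [288.1 226.4] iou 0.4
90 -10 minz -0.01 bbox [265. 191.] [288.  228.8] iou 0.4
90 -20 minz -0.02 bbox [265.  193.6] [287.9 231.2] iou 0.38
```

```bash
cat >> h.py <<'E'
def est(a=A):
    f=cams.grab_frame("side"); s=get_state(); pad=np.array(s["eef_pos"])+[0,0,.019]
    m=bluemask(f); c0=proj(f,pad).astype(int); k=np.zeros_like(m); k[c0[1]-25:c0[1]+45,c0[0]-40:c0[0]+40]=1; m&=k
    r=[]
    for th in np.radians(np.arange(0,181,7.5)):
      for g in range(70,104,5):
        for h in range(10,46,5):
          c=tilt(pad,g,h,th,a)
          if c[:,2].min()<-.004: continue
          b=np.zeros(m.shape,np.uint8); cv2.fillConvexPoly(b,cv2.convexHull(np.array([proj(f,x) for x in c],np.float32)).round().astype(np.int32),1)
          r.append((round((b&m).sum()/(b|m).sum(),3),round(np.degrees(th),1),g,h,c[:,2].min().round(3)))
    r.sort(reverse=True); print(s["eef_pos"],s["force"]); print(r[:6]); return f
E
python3 -m creep '{"translation":[[0,0,0],[0,0,0],[0,0,10],[0,0,10],[0,0,10],[0,0,10],[0,0,0]],"spin":[0,0,0,0,0,0,0],"gripper":[0.5,0.5,0.5,0.5,0.5,0.5,0.5]}' 6
python3 -c "from h import *;est()"
python3 -m creep '{"translation":[[0,0,0],[0,0,0]],"spin":[0,0],"gripper":[0.5,0.5]}' 3
python3 -m creep '{"translation":[[0,0,0],[0,0,0]],"spin":[0,0],"gripper":[0.5,0.5]}' 6
python3 -c "
from h import *
f=est();save(f,'s4.png',(230,140,320,230),5)"
```

```text
t: 9.05
eef_pos: [0.5015, -0.1831, 0.1056]
ee_rot: [-3.138, 0.001, -2.071]
force: [0.7, -0.0, -1.0]
width: 0.0596
gripper_force: 6.0
[ 0.50091184 -0.18303207  0.10466416] [-0.21130278  0.14396233 -1.84387076]
[(np.float64(0.674), np.float64(37.5), 85, 30, np.float64(0.048)), (np.float64(0.669), np.float64(37.5), 75, 30, np.float64(0.054)), (np.float64(0.667), np.float64(45.0), 85, 30, np.float64(0.042)), (np.float64(0.661), np.float64(37.5), 80, 30, np.float64(0.051)), (np.float64(0.659), np.float64(45.0), 75, 30, np.float64(0.049)), (np.float64(0.658), np.float64(37.5), 90, 30, np.float64(0.045))]
t: 9.3
eef_pos: [0.4998, -0.183, 0.1031]
ee_rot: [3.141, -0.0, -2.072]
force: [0.7, -0.2, -2.3]
width: 0.0602
gripper_force: 3.0
t: 9.5
eef_pos: [0.5, -0.1831, 0.1032]
ee_rot: [3.141, -0.0, -2.072]
force: [-0.3, -0.8, -2.7]
width: 0.0597
gripper_force: 6.0
[ 0.50008604 -0.18306125  0.10326557] [ 0.63379417 -0.23773731 -1.00583886]
[(np.float64(0.686), np.float64(37.5), 85, 30, np.float64(0.047)), (np.float64(0.674), np.float64(37.5), 90, 30, np.float64(0.044)), (np.float64(0.672), np.float64(37.5), 95, 30, np.float64(0.041)), (np.float64(0.665), np.float64(37.5), 75, 30, np.float64(0.053)), (np.float64(0.662), np.float64(45.0), 75, 30, np.float64(0.048)), (np.float64(0.662), np.float64(37.5), 80, 35, np.float64(0.046))]
```

View pics/s4.png

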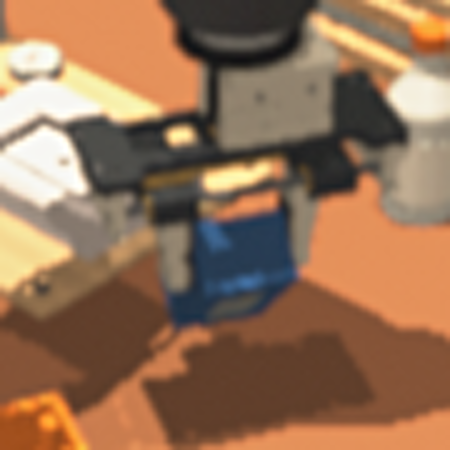

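The cover is held at about 40°, with its crown edge low at crop (240,300), and 3 N of grip just holds it. I'll jerk forward and up so inertia swings it further.

```bash
python3 -m creep '{"translation":[[0,0,0],[0,0,0],[17,31,34],[17,31,34],[0,0,0],[0,0,0],[0,0,0]],"spin":[0,0,0,0,0,0,0],"gripper":[0.5,0.5,0.5,0.5,0.5,0.5,0.5]}' 3
python3 -c "from h import *;est()"
python3 -m creep '{"translation":[[-4,-7,-8],[-8,-15,-17],[-8,-15,-17],[-8,-15,-17],[-6,-10,-9],[0,0,0]],"spin":[0,0,0,0,0,0],"gripper":[0.5,0.5,0.5,0.5,0.5,0.5]}' 3
python3 -m creep '{"translation":[[17,31,34],[17,31,34],[0,0,0],[0,0,0]],"spin":[0,0,0,0],"gripper":[0.5,0.5,0.5,0.5]}' 3
python3 -c "
from h import *
f=est();save(f,'s5.png',(230,90,330,210),5)"
```

```text
t: 10.25
eef_pos: [0.5331, -0.1212, 0.1705]
ee_rot: [3.14, -0.001, -2.072]
force: [-0.6, 0.1, -3.5]
width: 0.0598
gripper_force: 3.0
[ 0.53295515 -0.1215294   0.1704081 ] [-1.10221936 -0.26289145 -2.21692552]
[(np.float64(0.708), np.float64(52.5), 95, 35, np.float64(0.093)), (np.float64(0.704), np.float64(52.5), 90, 35, np.float64(0.097)), (np.float64(0.704), np.float64(52.5), 80, 40, np.float64(0.102)), (np.float64(0.703), np.float64(52.5), 85, 40, np.float64(0.098)), (np.float64(0.693), np.float64(52.5), 100, 35, np.float64(0.089)), (np.float64(0.691), np.float64(52.5), 90, 40, np.float64(0.094))]
t: 10.9
eef_pos: [0.4976, -0.1845, 0.1015]
ee_rot: [3.138, -0.002, -2.074]
force: [-0.3, 0.6, -1.9]
width: 0.0602
gripper_force: 3.0
t: 11.3
eef_pos: [0.5351, -0.1202, 0.1726]
ee_rot: [-3.14, 0.002, -2.07]
force: [-0.6, -0.5, -2.6]
width: 0.06
gripper_force: 3.0
[ 0.53391427 -0.12073472  0.17148699] [-1.66849743e-03  1.89129199e-01 -3.17103919e+00]
[(np.float64(0.705), np.float64(45.0), 90, 45, np.float64(0.095)), (np.float64(0.705), np.float64(45.0), 85, 45, np.float64(0.099)), (np.float64(0.695), np.float64(45.0), 95, 45, np.float64(0.091)), (np.float64(0.68), np.float64(45.0), 100, 45, np.float64(0.088)), (np.float64(0.679), np.float64(45.0), 75, 45, np.float64(0.106)), (np.float64(0.678), np.float64(45.0), 100, 40, np.float64(0.091))]
```

View pics/s5.png

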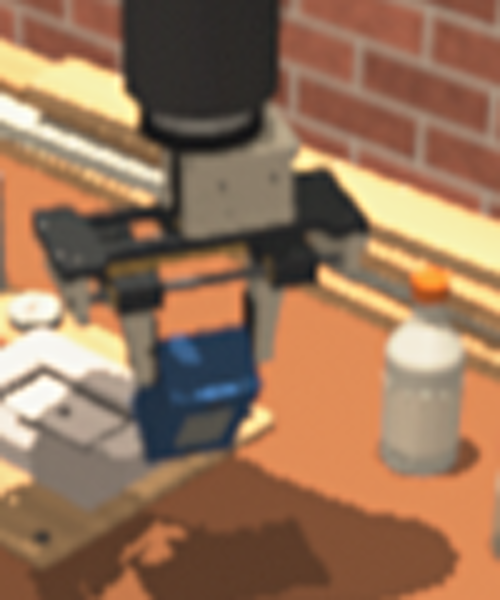

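Now the crown with its grey panel is visible at crop (205,420), so the tilt is about 60°. I'll set the end on the bench and roll it up to standing.

```bash
sed -i 's/m&=k$/m\&=k; m=cv2.morphologyEx(m,cv2.MORPH_CLOSE,np.ones((11,11),np.uint8))/' h.py
python3 -m creep '{"translation":[[-3,-5,-7],[-6,-11,-16],[-7,-12,-18],[-7,-12,-18],[-6,-11,-16],[-4,-8,-7],[0,0,-3],[0,0,-3]],"spin":[0,0,0,0,0,0,0,0],"gripper":[0.5,0.5,0.5,0.5,0.5,0.5,0.5,0.5]}' 3
python3 -c "from h import *;est()"
python3 -m creep '{"translation":[[2,4,-3],[2,4,0],[3,5,0],[3,5,0],[3,5,-1],[3,5,-1],[3,5,-2],[3,5,-3]],"spin":[0,0,0,0,0,0,0,0],"gripper":[0.5,0.5,0.5,0.5,0.5,0.5,0.5,0.5]}' 3
python3 -c "
from h import *
f=est();save(f,'s6.png',(230,130,330,250),5)"
```

```text
t: 12.15
eef_pos: [0.5013, -0.1805, 0.0835]
ee_rot: [-3.141, -0.0, -2.073]
force: [-1.3, -0.3, 4.2]
width: 0.0602
gripper_force: 3.0
[ 0.50145058 -0.1802703   0.08353826] [-0.4353918  -0.47859465 -0.54918762]
[(np.float64(0.825), np.float64(52.5), 100, 40, np.float64(-0.001)), (np.float64(0.825), np.float64(52.5), 85, 45, np.float64(0.008)), (np.float64(0.808), np.float64(52.5), 90, 45, np.float64(0.004)), (np.float64(0.802), np.float64(52.5), 80, 45, np.float64(0.012)), (np.float64(0.801), np.float64(52.5), 95, 40, np.float64(0.003)), (np.float64(0.786), np.float64(52.5), 95, 45, np.float64(-0.0))]
t: 13.0
eef_pos: [0.5237, -0.1414, 0.0735]
ee_rot: [-3.141, 0.0, -2.072]
force: [-1.2, 2.0, 3.8]
width: 0.0602
gripper_force: 3.0
[ 0.52388199 -0.14091797  0.07297847] [-0.04819172  3.87287998  3.763118  ]
[(np.float64(0.847), np.float64(75.0), 80, 45, np.float64(0.003)), (np.float64(0.84), np.float64(75.0), 85, 45, np.float64(-0.002)), (np.float64(0.84), np.float64(75.0), 85, 40, np.float64(-0.0)), (np.float64(0.834), np.float64(82.5), 90, 35, np.float64(-0.002)), (np.float64(0.829), np.float64(82.5), 85, 35, np.float64(0.003)), (np.float64(0.818), np.float64(67.5), 80, 45, np.float64(0.001))]
```

View pics/s6.png

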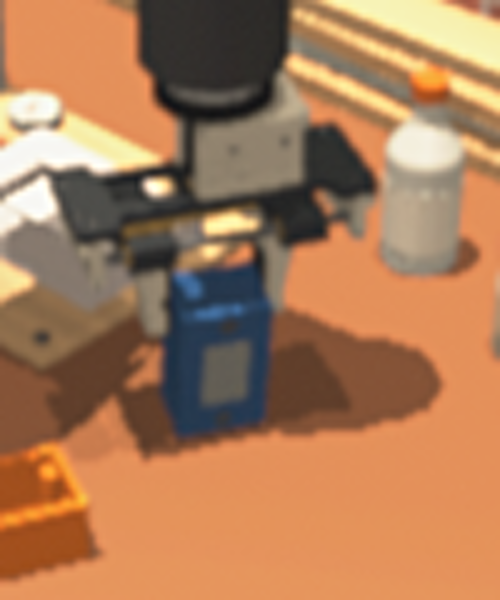

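The cover is now almost upright on its end, with the crown facing the camera at crop (220,370). There isn't enough room before the board, so I'll carry it back 60 mm, then roll it on over the rim edge.

```bash
python3 -m creep '{"translation":[[0,0,0],[0,0,8],[-6,-11,4],[-8,-15,0],[-8,-15,0],[-7,-12,-3],[0,0,-8]],"spin":[0,0,0,0,0,0,0],"gripper":[0.5,0.5,0.5,0.5,0.5,0.5,0.5]}' 8
python3 -c "from h import *;est()"
python3 -m creep '{"translation":[[0,0,-2],[4,7,-3],[4,8,-3],[3,5,0],[3,6,0],[3,6,-1],[3,6,-2],[3,6,-3]],"spin":[0,0,0,0,0,0,0,0],"gripper":[0.5,0.5,0.5,0.5,0.5,0.5,0.5,0.5]}' 3
python3 -c "
from h import *
f=est();save(f,'s7.png',(220,130,320,250),5)"
```

```text
t: 13.75
eef_pos: [0.493, -0.1971, 0.0746]
ee_rot: [-3.141, 0.0, -2.074]
force: [-0.3, 1.6, -3.1]
width: 0.06
gripper_force: 8.0
[ 0.49288289 -0.19633225  0.07315932] [-0.13361334 -1.21113433 -1.54745144]
[(np.float64(0.852), np.float64(75.0), 85, 40, np.float64(-0.0)), (np.float64(0.841), np.float64(75.0), 80, 45, np.float64(0.003)), (np.float64(0.839), np.float64(75.0), 75, 45, np.float64(0.008)), (np.float64(0.835), np.float64(75.0), 80, 40, np.float64(0.005)), (np.float64(0.827), np.float64(75.0), 90, 35, np.float64(-0.004)), (np.float64(0.822), np.float64(67.5), 80, 45, np.float64(0.001))]
t: 14.6
eef_pos: [0.5182, -0.1504, 0.0609]
ee_rot: [-3.14, 0.001, -2.071]
force: [-0.4, -0.4, 3.1]
width: 0.0599
gripper_force: 3.0
[ 0.5185708  -0.14985391  0.06048032] [0.90603057 1.10110989 2.75652239]
[(np.float64(0.871), np.float64(127.5), 85, 35, np.float64(0.005)), (np.float64(0.866), np.float64(127.5), 90, 30, np.float64(-0.002)), (np.float64(0.864), np.float64(90.0), 80, 45, np.float64(-0.001)), (np.float64(0.861), np.float64(135.0), 90, 35, np.float64(0.008)), (np.float64(0.857), np.float64(120.0), 85, 35, np.float64(0.0)), (np.float64(0.856), np.float64(135.0), 85, 25, np.float64(0.005))]
```

```bash
python3 -m creep '{"translation":[[3,6,-3],[3,6,-3],[3,6,-4],[3,5,-4],[3,5,-4]],"spin":[0,0,0,0,0],"gripper":[0.5,0.5,0.5,0.5,0.5]}' 3
python3 -c "
from h import *
f=est();save(f,'s7.png',(220,130,320,250),5)"
```

```text
t: 15.15
eef_pos: [0.5324, -0.1226, 0.042]
ee_rot: [3.141, -0.0, -2.072]
force: [0.5, -0.0, 0.3]
width: 0.0604
gripper_force: 3.0
[ 0.53252338 -0.12207317  0.0414252 ] [2.56256362 3.05783739 2.168678  ]
[(np.float64(0.875), np.float64(127.5), 75, 45, np.float64(0.0)), (np.float64(0.862), np.float64(135.0), 80, 45, np.float64(0.003)), (np.float64(0.847), np.float64(127.5), 80, 45, np.float64(-0.004)), (np.float64(0.844), np.float64(172.5), 95, 30, np.float64(0.032)), (np.float64(0.843), np.float64(135.0), 85, 45, np.float64(-0.0)), (np.float64(0.842), np.float64(150.0), 85, 40, np.float64(0.013))]
```

View pics/s7.png

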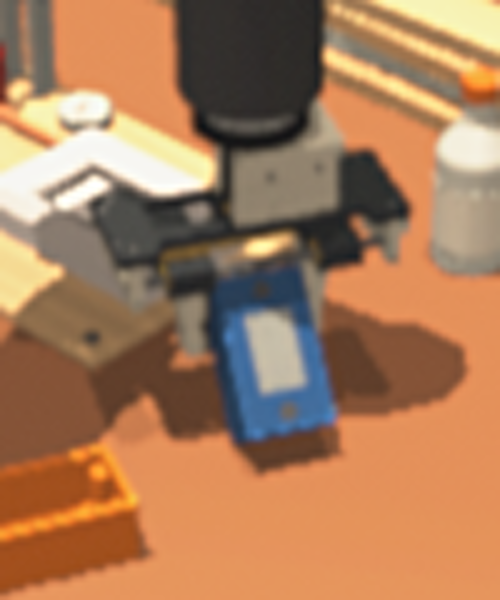

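The cover is leaning about 45° past upright, crown up at crop (275,350), with its edge on the bench. I'll roll it further, then release it so it falls flat.

```bash
python3 -m creep '{"translation":[[3,5,-6],[2,4,-6],[2,4,-6],[2,3,-7],[1,2,-6],[0,0,0]],"spin":[0,0,0,0,0,0],"gripper":[0.5,0.5,0.5,0.5,0.5,0.5]}' 3
python3 -m creep '{"translation":[[0,0,0],[0,0,0],[0,0,0],[0,0,0],[0,0,40],[0,0,45],[0,0,45],[0,0,0]],"spin":[0,0,0,0,0,0,0,0],"gripper":[1,1,1,1,1,1,1,1]}'
python3 -m creep '{"translation":[[-20,-35,5],[-20,-35,5],[-20,-35,5],[-20,-35,5],[0,0,0]],"spin":[0,0,0,0,0],"gripper":[1,1,1,1,1]}'
python3 - <<'E'
from h import *
ft=cams.grab_frame("top"); fs=cams.grab_frame("side"); X=[.52,-.135,.03]
for n,f in(("top",ft),("side",fs)):
    for r in nets.pinpoint(n,"cover")[:5]:print(n,round(r["confidence"],2),np.round(r["centre"],3))
    m=bluemask(f); m=cv2.morphologyEx(m,cv2.MORPH_CLOSE,np.ones((9,9),np.uint8)); M=comp(m,proj(f,X)); print(M.sum(),fit([f],[M],(.53,-.12,[.8,1.07,1.4]),.104,.060,0,.046))
save(fs,"s8.png",(200,110,360,230),5)
E
```

```text
t: 15.8
eef_pos: [0.5411, -0.105, 0.0101]
ee_rot: [3.139, -0.002, -2.072]
force: [-0.7, -1.6, -1.3]
width: 0.06
gripper_force: 3.0
t: 16.6
eef_pos: [0.5461, -0.1052, 0.1485]
ee_rot: [-3.132, 0.005, -2.071]
force: [0.1, 1.0, -0.7]
width: 0.0876
gripper_force: 0.0
t: 17.1
eef_pos: [0.4601, -0.2479, 0.1624]
ee_rot: [-3.141, 0.0, -2.075]
force: [0.2, 0.4, 0.1]
width: 0.0879
gripper_force: 0.0
top 0.97 [ 0.33  -0.144 -0.001]
top 0.8 [ 0.378 -0.583  0.001]
top 0.7 [ 0.53  -0.122  0.048]
top 0.7 [ 0.171 -0.306 -0.   ]
556 (array([ 0.5304, -0.1253,  1.0818]), np.float64(0.364))
side 0.9 [ 0.327 -0.144 -0.003]
side 0.7 [ 0.383 -0.582  0.   ]
side 0.7 [0.525 0.265 0.162]
side 0.67 [ 0.18  -0.305 -0.002]
side 0.57 [ 0.528 -0.127  0.047]
547 (array([ 0.5343, -0.1217,  0.9923]), np.float64(0.148))
```

View pics/s8.png

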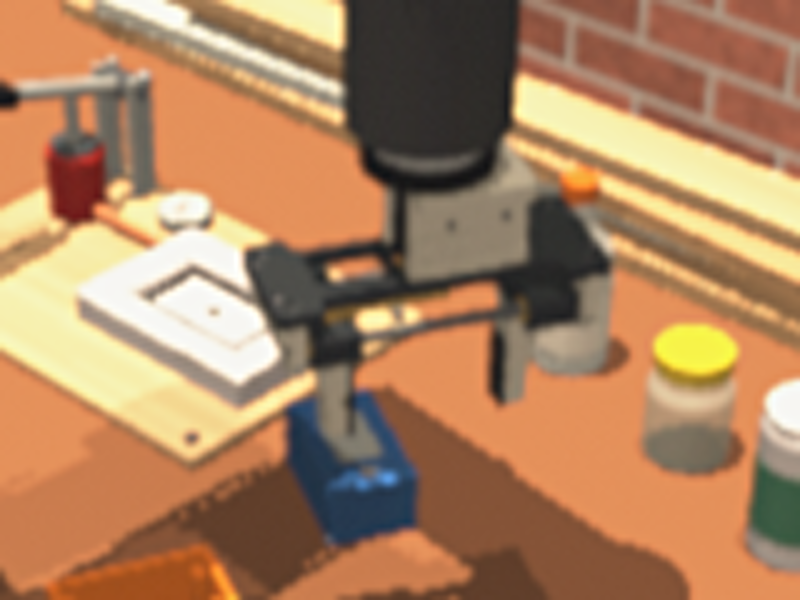

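The cover now lies rim-down and flat on the bench beside the board, at crop (350,470). Next I'll grip it at its middle and refine the pocket pose.

```bash
python3 -m creep '{"translation":[[18,31,0],[18,31,0],[18,31,-10],[17,31,-30],[0,0,-40],[0,0,-40],[0,0,-24],[0,0,-3]],"spin":[0,0,0,0,0,0,0,0],"gripper":[1,1,1,1,1,1,1,1]}'
python3 -m creep '{"translation":[[0,0,0],[0,0,0],[0,0,0],[0,0,0],[0,0,0],[0,0,0]],"spin":[0,0,0,0,0,0],"gripper":[1,0.5,0.5,0.5,0.5,0.5]}' 25
python3 - <<'E'
from h import *
for n in("top","side"):
    f=cams.grab_frame(n); im=cv2.resize(cv2.imread(f"pics/{n}0.png"),(512,384),interpolation=cv2.INTER_AREA)[:,:,::-1]; f["img"]=im
    i=im.astype(int); c=proj(f,[.594,.07,.037]).astype(int)
    m=((i.max(2)-i.min(2)<45)&(i.max(2)>110)).astype(np.uint8)
    k=np.zeros_like(m); k[c[1]-35:c[1]+35,c[0]-45:c[0]+45]=1; m&=k
    m=cv2.morphologyEx(m,cv2.MORPH_CLOSE,np.ones((7,7),np.uint8)); m=cv2.morphologyEx(m,cv2.MORPH_OPEN,np.ones((7,7),np.uint8)); M=comp(m,c)
    print(n,M.sum(),fit([f],[M],(.594,.07,[1.4,1.58,1.75]),.170,.120,.012,.037))
    # pocket: dark outline near centre
    g=im.min(2).astype(int); b=(g<150).astype(np.uint8); k=np.zeros_like(b); k[c[1]-16:c[1]+17,c[0]-20:c[0]+21]=1
    print("pocket rows");print("\n".join(" ".join(f"{v:3d}" for v in r) for r in g[c[1]-14:c[1]+15,c[0]-20:c[0]+21])) if n=="top" else 0
E
```

```text
t: 18.1
eef_pos: [0.5311, -0.1199, 0.0112]
ee_rot: [3.136, -0.003, -2.07]
force: [0.2, -0.1, 0.0]
width: 0.0874
gripper_force: 0.0
t: 18.7
eef_pos: [0.5335, -0.1211, 0.0154]
ee_rot: [-3.141, 0.001, -2.072]
force: [-2.4, 1.5, 7.9]
width: 0.0595
gripper_force: 25.0
top 2116 (array([0.5911, 0.0693, 1.5924]), np.float64(0.028))
pocket rows
183 183 183 182 182 182 182 183 183 182 182 183 182 182 180 181 183 185 182 182 181 183 182 182 181 182 182 183 183 182 183 182 181 182 182 183 183 181 182 182 181
184 185 185 183 183 184 183 182 183 182 184 184 183 184 183 183 184 184 183 183 183 185 183 181 184 184 182 182 182 183 184 184 182 181 184 184 184 184 181 182 182
184 186 185 184 184 184 184 182 183 184 183 184 184 183 184 183 183 184 185 185 183 184 183 183 184 183 182 182 183 183 182 182 180 182 183 183 182 183 182 181 183
185 186 184 185 183 183 183 184 182 184 184 184 184 183 184 183 184 184 184 185 182 183 184 183 183 184 181 182 183 181 181 182 182 181 180 180 181 181 180 182 181
184 184 182 182 180 179 179 180 179 179 179 177 179 178 178 178 178 177 178 179 178 177 179 179 179 178 17
[... 3368 characters left out ...]
3 110 108 102  99  99  98  98  99 100  99 101  98  97  96  99  98  99 100 100 103 103 104 105 103 100  99  91  93 108 134 162 178 186
188 185 175 163 157 155 152 151 152 147 141 139 138 138 139 140 140 138 139 138 138 138 138 137 137 138 137 134 133 136 138 138 134 134 130 132 141 154 170 182 186
190 188 186 182 181 180 180 180 181 180 176 175 175 175 176 175 174 175 175 174 175 176 176 174 175 175 172 173 172 174 173 173 172 172 170 169 172 175 181 186 189
191 192 193 190 189 189 191 191 190 190 190 191 190 190 189 190 189 189 190 190 189 190 190 190 188 188 188 187 186 187 187 187 187 186 186 185 186 187 185 188 191
side 1150 (array([0.5981, 0.0756, 1.575 ]), np.float64(0.134))
pocket rows
```

```bash
python3 -m creep '{"translation":[[0,0,0],[0,0,15],[0,0,30],[0,0,30],[0,0,20],[0,0,0]],"spin":[0,0,0.13,0.13,0.13,0.13],"gripper":[0.5,0.5,0.5,0.5,0.5,0.5]}' 25
python3 - <<'E'
from h import *
for n in("top","side"):
    f=cams.grab_frame(n); g=cv2.resize(cv2.imread(f"pics/{n}0.png"),(512,384),interpolation=cv2.INTER_AREA).min(2).astype(float)
    c=proj(f,[.594,.07,.028]).round().astype(int); w=5
    yy,xx=np.mgrid[c[1]-w:c[1]+w+1,c[0]-w:c[0]+w+1]; d=np.clip(175-g[c[1]-w:c[1]+w+1,c[0]-w:c[0]+w+1],0,None)
    # keep the blob at the darkest central spot
    j=np.argmax(d*np.exp(-((xx-c[0])**2+(yy-c[1])**2)/18)); d=d*(np.hypot(xx-xx.flat[j],yy-yy.flat[j])<3.2)
    u,v=(d*xx).sum()/d.sum(),(d*yy).sum()/d.sum(); print(n,u,v,ray(f,u,v,.028),"rays pocket-hole")
    for r in nets.pinpoint(n,"pocket")[:2]+nets.pinpoint(n,"jig")[:1]+nets.pinpoint(n,"cover")[:5]:print(round(r["confidence"],2),np.round(r["centre"],3))
print(get_state()["eef_pos"],get_state()["ee_rot"])
E
```

```text
t: 19.4
eef_pos: [0.535, -0.1211, 0.1127]
ee_rot: [-3.136, 0.0, -1.546]
force: [0.4, -0.0, -2.6]
width: 0.0601
gripper_force: 25.0
top 202.84504504504505 149.3927927927928 [0.59147174 0.06898579 0.028     ] rays pocket-hole
0.97 [0.592 0.07  0.029]
0.77 [0.589 0.068 0.   ]
0.78 [ 0.378 -0.587 -0.001]
0.77 [ 0.327 -0.144 -0.002]
0.74 [ 0.536 -0.125  0.147]
0.57 [ 0.172 -0.308  0.001]
0.54 [ 0.725 -0.257  0.001]
side 242.3684210526316 172.0 [0.59343025 0.06949453 0.028     ] rays pocket-hole
0.79 [0.593 0.07  0.03 ]
0.64 [0.592 0.066 0.   ]
0.94 [ 0.329 -0.145 -0.002]
0.87 [ 0.181 -0.304 -0.003]
0.75 [ 0.382 -0.579 -0.   ]
0.62 [ 0.532 -0.128  0.141]
[ 0.53283767 -0.12112368  0.10892383] [ 3.14032798e+00 -8.38285371e-05 -1.55369496e+00]
```

```bash
python3 -m creep '{"translation":[[6,20,0],[12,39,0],[12,39,0],[12,39,0],[12,38,0],[5.5,19.5,0],[0,0,0],[0,0,0]],"spin":[0,-0.004,0,0,0,0,0,0],"gripper":[0.5,0.5,0.5,0.5,0.5,0.5,0.5,0.5]}' 25
python3 - <<'E'
from h import *
s=get_state(); p=np.array(s["eef_pos"]); print(p,s["ee_rot"])
for n in("top","side"):
    f=cams.grab_frame(n); m=bluemask(f); c=proj(f,p+[0,0,.02]).astype(int); k=np.zeros_like(m); k[c[1]-35:c[1]+35,c[0]-40:c[0]+40]=1; m&=k
    m=comp(m,c) if 0 else m
    ys,xs=np.nonzero(m); print(n,"blue",xs.min(),xs.max(),ys.min(),ys.max(),m.sum())
    for dy in(0,-.004,-.008):
        h=np.array([proj(f,x) for x in corners(p[0],p[1]+dy,1.583,.104,.06,p[2]-.0155,p[2]+.0305)]); print(dy,h.min(0),h.max(0))
    for r in nets.pinpoint(n,"cover"):
        if abs(r["centre"][1]-p[1])<.05: print(np.round(r["centre"],3))
    if n=="top":
        for r in range(c[1]-14,c[1]+14,4): print(r,np.nonzero(m[r])[0])
E
```

```text
t: 20.6
eef_pos: [0.5922, 0.0735, 0.1089]
ee_rot: [3.14, -0.001, -1.556]
force: [-0.1, -0.5, -2.6]
width: 0.0601
gripper_force: 25.0
[0.59224127 0.07351462 0.10891173] [ 3.14021399e+00 -5.40273186e-04 -1.55559444e+00]
top blue 184 216 130 151 237
0 [176.5 128. ] [215.7 152.8]
-0.004 [177.9 128. ] [217.  152.8]
-0.008 [179.3 128. ] [218.4 152.9]
[0.593 0.071 0.139]
125 []
129 []
133 [206 207 208 209 210 211 212 213 214 215]
137 [206 207 208 209 210 211 212 213 214 215]
141 [184 185 186 187 206 207 208 209 210 211 212 213 214 215 216]
145 [206 207 208 209 210 211 212 213 214 215 216]
149 [207 208 209 210 211 212 213 214 215 216]
side blue 228 256 141 163 309
0 [224.  137.2] [257.1 164.9]
-0.004 [224.8 137.5] [257.9 165.4]
-0.008 [225.5 137.9] [258.8 165.8]
[0.59  0.07  0.136]
[0.592 0.071 0.029]
```

```bash
python3 -m creep '{"translation":[[0,-1,-15],[0,0,-20],[0,0,-12],[0,0,-6],[0,0,-3],[0,0,0]],"spin":[0,0,0,0,0,0],"gripper":[0.5,0.5,0.5,0.5,0.5,0.5]}' 25
python3 -m creep '{"translation":[[0,0,-2],[0,0,-2],[0,0,-2],[0,0,0]],"spin":[0,0,0,0],"gripper":[0.5,0.5,0.5,0.5]}'
python3 -m creep '{"translation":[[0,0,-2],[0,0,-1],[0,0,0]],"spin":[0,0,0],"gripper":[0.5,0.5,0.5]}'
```

```text
t: 21.4
eef_pos: [0.5929, 0.0723, 0.0536]
ee_rot: [3.142, -0.0, -1.556]
force: [-0.8, -0.2, -2.8]
width: 0.0594
gripper_force: 25.0
t: 21.8
eef_pos: [0.5927, 0.0726, 0.0475]
ee_rot: [-3.142, 0.0, -1.556]
force: [0.1, 0.1, -3.2]
width: 0.0598
gripper_force: 25.0
t: 22.1
eef_pos: [0.5928, 0.0725, 0.0444]
ee_rot: [-3.142, 0.0, -1.556]
force: [-1.1, 2.2, -2.3]
width: 0.0599
gripper_force: 25.0
```

```bash
python3 -m creep '{"translation":[[0,0,-1],[0,0,0]],"spin":[0,0],"gripper":[0.5,0.5]}'
python3 -m creep '{"translation":[[0,0,0],[0,0,0],[0,0,0],[0,0,15],[0,0,30],[0,0,30],[0,0,0]],"spin":[0,0,0,0,0,0,0],"gripper":[1,1,1,1,1,1,1]}'
python3 -m creep '{"translation":[[0,0,-5],[0,0,0],[0,0,0],[0,0,0],[0,0,0],[0,0,-20],[0,0,-12]],"spin":[0,0,0,0,0,0,0],"gripper":[0,0,0,0,0,0,0]}'
python3 -m creep '{"translation":[[0,0,-2],[0,0,-2],[0,0,-2],[0,0,0]],"spin":[0,0,0,0],"gripper":[0,0,0,0]}'
```

```text
t: 22.3
eef_pos: [0.5928, 0.0726, 0.0435]
ee_rot: [-3.141, 0.0, -1.556]
force: [-0.3, 0.8, -2.1]
width: 0.0598
gripper_force: 25.0
t: 23.0
eef_pos: [0.5954, 0.0732, 0.1232]
ee_rot: [-3.134, 0.002, -1.555]
force: [-0.1, -0.1, -0.7]
width: 0.0879
gripper_force: 0.0
t: 23.7
eef_pos: [0.5923, 0.0724, 0.0805]
ee_rot: [3.141, -0.0, -1.556]
force: [0.7, -0.7, 0.1]
width: 0.0368
gripper_force: 0.0
t: 24.1
eef_pos: [0.5929, 0.0725, 0.0758]
ee_rot: [-3.141, 0.0, -1.556]
force: [-0.3, 0.4, -0.7]
width: 0.0051
gripper_force: 0.0
```

```bash
python3 -m creep '{"translation":[[0,0,-1],[0,0,-1],[0,0,0]],"spin":[0,0,0],"gripper":[0,0,0]}'
python3 -m creep '{"translation":[[0,0,-1],[0,0,-1],[0,0,0]],"spin":[0,0,0],"gripper":[0,0,0]}'
python3 - <<'E'
from h import *
print(get_state()["eef_pos"],get_state()["force"])
E
```

```text
t: 24.4
eef_pos: [0.5931, 0.0725, 0.0743]
ee_rot: [-3.141, 0.0, -1.555]
force: [-1.7, 0.1, 4.5]
width: 0.0006
gripper_force: 2.3
t: 24.7
eef_pos: [0.5931, 0.0725, 0.0742]
ee_rot: [-3.14, 0.0, -1.555]
force: [-8.0, 1.0, 20.7]
width: 0.0004
gripper_force: 10.3
[0.59312621 0.07254567 0.07420085] [-7.96693454  1.01172953 20.73458739]
```

The crown met the closed fingers at z = 0.0742 (74 mm is fully home) and held 20 N, so the cover is seated. On to the pump.

```bash
python3 -m creep '{"translation":[[0,0,8],[0,0,40],[0,0,40],[0,0,40],[-5,15,0],[-10,30,0],[-13,38,0],[-13,38,0]],"spin":[0,0,0,0,0,0,0,0],"gripper":[0,0,0,0,0,0,0,0]}' 10
python3 -m creep '{"translation":[[-13,38,0],[-8,25,0],[-5,10.5,0],[0,0,0],[0,0,0]],"spin":[0,0,0,0,0],"gripper":[0,0,0,0,0]}'
python3 -c "
from h import *
print(get_state()['eef_pos'])
for n in('top','side'):
    cams.grab_frame(n)
    for l in('pump_handle','pump_pivot'):
        for r in nets.pinpoint(n,l)[:1]:print(n,l,round(r['confidence'],2),np.round(r['centre'],3))
    for r in nets.pinpoint(n,'cover'):
        if abs(r['centre'][1]-.07)<.03: print('cover',np.round(r['centre'],3))"
```

```text
t: 25.5
eef_pos: [0.5512, 0.1944, 0.1996]
ee_rot: [-3.141, 0.0, -1.557]
force: [1.3, 0.5, -0.4]
width: 0.0003
gripper_force: 0.0
t: 26.0
eef_pos: [0.5257, 0.2666, 0.1994]
ee_rot: [3.141, -0.0, -1.556]
force: [0.2, -0.1, -0.7]
width: 0.0003
gripper_force: 0.0
[0.52568646 0.26656814 0.199413  ]
top pump_handle 0.69 [0.533 0.265 0.163]
top pump_pivot 0.88 [0.688 0.27  0.101]
cover [0.594 0.071 0.074]
side pump_handle 0.6 [0.525 0.267 0.163]
side pump_pivot 0.66 [0.687 0.27  0.104]
cover [0.592 0.067 0.073]
```

First stroke.

```bash
python3 -m creep '{"translation":[[0,0,-20],[0,0,-16],[0,0,-18],[0,0,-18],[0,0,-18],[0,0,-18],[0,0,-15],[0,0,-4]],"spin":[0,0,0,0,0,0,0,0],"gripper":[0,0,0,0,0,0,0,0]}'
python3 -m creep '{"translation":[[0,0,-3],[0,0,0]],"spin":[0,0],"gripper":[0,0]}'
python3 -c "
from h import *
print(get_state()['eef_pos'],get_state()['force'])
f=cams.grab_frame('side');save(f,'p.png',(130,60,330,210),4)
for r in nets.pinpoint('side','pump_handle')[:2]:print(r)"
```

```text
t: 27.2
eef_pos: [0.5277, 0.2672, 0.0732]
ee_rot: [-3.138, 0.0, -1.555]
force: [1.3, -3.2, 12.5]
width: 0.0007
gripper_force: 5.4
t: 27.4
eef_pos: [0.5281, 0.2673, 0.0714]
ee_rot: [-3.137, 0.001, -1.555]
force: [2.0, -2.8, 11.7]
width: 0.0007
gripper_force: 5.3
[0.52812913 0.26729604 0.07144544] [ 2.04778602 -2.8063977  11.67633765]
{'centre': [0.5196, 0.2674, 0.0698], 'confidence': 0.81}
{'centre': [0.5916, 0.0663, 0.0759], 'confidence': 0.59}
```

View pics/p.png

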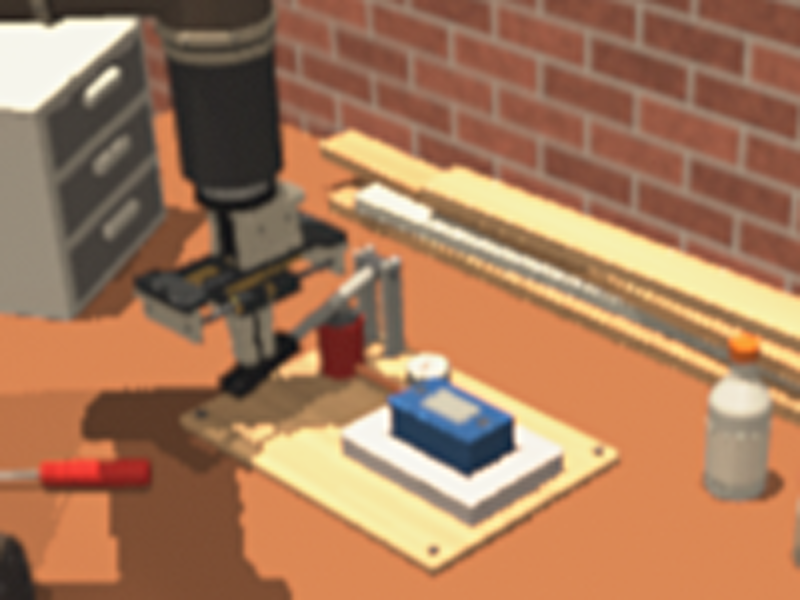

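The picture shows the lever down with its handle at crop (260,365), and the cover flat in the pocket at (450,420). I'll press the last couple of mm, then do the remaining strokes.

```bash
python3 -m creep '{"translation":[[0,0,-2],[0,0,0],[0,0,17],[0,0,20],[0,0,20],[0,0,20],[0,0,20],[0,0,8]],"spin":[0,0,0,0,0,0,0,0],"gripper":[0,0,0,0,0,0,0,0]}'
python3 -m creep '{"translation":[[0,0,0],[0,0,0],[0,0,0]],"spin":[0,0,0],"gripper":[0,0,0]}'
python3 -c "
from h import *
cams.grab_frame('side')
for r in nets.pinpoint('side','pump_handle')[:2]:print(r)"
python3 -m creep '{"translation":[[0,0,-8],[0,0,-18],[0,0,-18],[0,0,-20],[0,0,-20],[0,0,-18],[0,0,-3],[0,0,0]],"spin":[0,0,0,0,0,0,0,0],"gripper":[0,0,0,0,0,0,0,0]}'
python3 -m creep '{"translation":[[0,0,0],[0,0,0],[0,0,17],[0,0,20],[0,0,20],[0,0,20],[0,0,20],[0,0,8]],"spin":[0,0,0,0,0,0,0,0],"gripper":[0,0,0,0,0,0,0,0]}'
python3 -m creep '{"translation":[[0,0,0],[0,0,0],[0,0,0]],"spin":[0,0,0],"gripper":[0,0,0]}'
```

```text
t: 28.3
eef_pos: [0.5269, 0.2675, 0.1751]
ee_rot: [-3.138, 0.002, -1.556]
force: [0.0, -0.6, -1.7]
width: 0.0003
gripper_force: 0.0
t: 28.6
eef_pos: [0.5251, 0.2664, 0.1712]
ee_rot: [3.14, -0.001, -1.556]
force: [0.0, 0.5, 1.2]
width: 0.0007
gripper_force: 0.0
{'centre': [0.5238, 0.2667, 0.1628], 'confidence': 0.65}
{'centre': [0.5945, 0.0704, 0.0276], 'confidence': 0.49}
t: 29.5
eef_pos: [0.5273, 0.2675, 0.0682]
ee_rot: [-3.139, 0.0, -1.555]
force: [0.4, -0.9, 12.5]
width: 0.0008
gripper_force: 5.4
t: 30.3
eef_pos: [0.5266, 0.2675, 0.1741]
ee_rot: [-3.139, 0.002, -1.556]
force: [0.8, -0.1, -0.9]
width: 0.0002
gripper_force: 0.0
t: 30.6
eef_pos: [0.525, 0.2665, 0.171]
ee_rot: [3.14, -0.001, -1.556]
force: [0.1, 0.5, 0.3]
width: 0.0003
gripper_force: 0.0
```

```bash
python3 -m creep '{"translation":[[0,0,-8],[0,0,-18],[0,0,-18],[0,0,-20],[0,0,-20],[0,0,-18],[0,0,-3],[0,0,0]],"spin":[0,0,0,0,0,0,0,0],"gripper":[0,0,0,0,0,0,0,0]}'
python3 -m creep '{"translation":[[0,0,0],[0,0,0],[0,0,17],[0,0,20],[0,0,20],[0,0,20],[0,0,20],[0,0,8]],"spin":[0,0,0,0,0,0,0,0],"gripper":[0,0,0,0,0,0,0,0]}'
python3 -m creep '{"translation":[[0,0,20],[0,0,30],[0,0,20],[0,0,0],[0,0,0],[0,0,0],[0,0,0]],"spin":[0,0,0,0,0,0,0],"gripper":[0,0,0,0,0,0,0]}'
python3 -c "
from h import *
for n in('top','side'):
    cams.grab_frame(n)
    for r in nets.pinpoint(n,'pump_handle')[:1]:print(r)
    for r in nets.pinpoint(n,'cover'):
        if abs(r['centre'][1]-.07)<.03: print('cover',np.round(r['centre'],3))
print(get_state()['force'],get_state()['t'])"
```

```text
t: 31.4
eef_pos: [0.5272, 0.2674, 0.068]
ee_rot: [-3.139, 0.0, -1.555]
force: [0.1, -1.9, 11.4]
width: 0.0006
gripper_force: 5.4
t: 32.2
eef_pos: [0.5265, 0.2674, 0.1738]
ee_rot: [-3.14, 0.001, -1.556]
force: [0.1, 1.0, 0.2]
width: 0.0007
gripper_force: 0.0
t: 32.9
eef_pos: [0.5252, 0.2666, 0.241]
ee_rot: [3.14, -0.002, -1.556]
force: [-0.1, -0.1, -0.4]
width: 0.0001
gripper_force: 0.0
{'centre': [0.5311, 0.265, 0.1629], 'confidence': 0.81}
cover [0.593 0.072 0.075]
{'centre': [0.5254, 0.268, 0.1644], 'confidence': 0.83}
cover [0.59  0.067 0.076]
[0.66263777 0.10362406 0.46772062] 33.2
```

```bash
python3 -c "
from station import arm
print(arm.job_done())"
```

```text
the job is handed in; nothing more can be done
None
```

I turned the cover over and seated it rim-down in the pocket, gave the pump three full strokes, and handed the job in at about 33 s; the hand-in call returned no verdict.

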